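# Slide the clay mask along past the spring catch

### The arm

A 7-joint arm with a two-finger parallel gripper is mounted at the origin on the work surface. World frame = base frame: x ahead of the robot, y to its left, z up, the work surface at z = 0. Lengths are in m, angles in rad, forces in N, time in s.
With the tool pointing down it reaches from about 0.425 to 0.925 m from the base axis. Payload 6.8 kg.
Tool frame: the origin (TCP) lies on the centre line of the jaws, within the pads' length; the fingertips stand bot.tip_reach ahead of it and the grasp point (between the pads) lies 3 mm ahead of it (bot.tip_reach is the distance from the TCP to the fingertips, in m); z points along the fingers, y is the line along which they close (so a half turn about z gives the same grasp; the last joint's range is limited). The gripper opens to 85 mm and grips with 20 to 120 N. Pads are 22 mm wide; open, the fingers measure 114 mm over their backs; the gripper's body (76 mm by 85 mm) begins 54 mm behind the grasp point. The pads swing forward as they close: fully open they stand 13 mm farther back than shut.
Start: joints at [-1.364, 0.477, 0.022, 1.555, -0.011, 1.109, -0.083], TCP at [0.209, 0.642, 0.253] pointing down, gripper open.
Joint ranges: [-2.96, 2.96], [-0.34, 2.1], [-1.41, 1.46], [0.24, 2.44], [-1.37, 4.51], [0.17, 1.92], [-2.96, 2.96]. Speed limits (rad/s): [2.39, 2.39, 3.14, 3.14, 3.14, 3.14, 3.14].

### API

Orientations are given as a unit quaternion [w, x, y, z].
In Python, from station import bot gives the robot as it stands.
- The arm moves only by the tool jog_arm, never from a script. Its argument "deltas" is a list of rows, each a list of 7 numbers: the shift along the world's x, y, z in m, then the turn, a rotation vector about the world's x, y, z in rad, then the opening, from 0 (shut) to 1 (fully open). In form: [[x, y, z, rx, ry, rz, grip], ...]. A call has 1 to 10 rows; each row shifts and turns the commanded pose from where the row before left it; what a row does not reach is not made up. A row lasts 1/10 s, in which the tool goes at most 50 mm and 8.59 degrees, less where a joint would pass 70% of its speed; a pose out of reach is approached as far as the arm can. A call with a gripper value outside its range is refused whole. The fingers move at their own pace and stop on an object; "newtons" is the grip in N (left out, the last holds). Time passes only in rows, so rows that do not move let the fingers close. It gives the time, the measured TCP pose, the force, the opening and the grip force at its end, in the units of the state.
- bot.get_obs(): the state, without advancing time (a new reading comes with each control period).
- bot.read_camera(name): name is "scene" or "top" or "wrist"; returns a dict with "img" (420x560x3 uint8, red, green, blue), "K" (3x3 intrinsics, pixels), "eye" and "attitude" of the camera in the world. Camera axes: x right, y down, z forward; pixel columns grow to the right and rows downward; lengths in m; the calibration is good to about 2 mm. A picture is of the moment at which its call begins. There is no depth.
- bot.hand_in(): hands the job in; it is judged then, once.
The state is a dict: "t": time; "q": joint angles; "joint_vel": joint speeds; "joint_torque": joint torques, N m; "eef_pos": TCP position; "tool_rot": TCP orientation; "contact_force": force on the tool from outside, world axes, zero at the start; "torque": the same for the moment, N m; "gripper_width": opening from 0.0 (shut) to 1.0 (fully open); "grasp_force": force on a finger pad.
Only numpy, scipy, OpenCV 4.12 (cv2) and the standard library are available. Lean on these libraries where they do the work, as an engineer would, in place of code of your own. Each camera call takes 0.05 s, during which the arm holds its last target. There are 200 camera calls.

### The job

The board carrying the clay mask is locked on its bench track by the orange spring catch: with a fingertip press the catch down through its window, keep it down while you slide the board past it, and push the board on to the far end of the track, where the catch springs up again in the second window and locks it. Only press and push: do not touch or shift the mask on its board, do not disturb the things standing round about, and take the hand clear at the end.

Things in the scene. Friction and masses are not known exactly. Their poses are not given: they have to be found in the camera images.
- track: Bench track fixed to the table: plywood base 300 x 300 x 12 mm, two rails, dark end stops. Origin on the table top under the centre of the spring catch; y is the direction in which the board must slide, x points from the catch towards the mask, z up. Base spans x -50 to +250, y -144 to +156 mm. Round the catch, the space under the latch plate is free down to 18 mm above the table.
- carriage (a joint): Travel of the board along the track's +y, m: about 0 at the start (locked), 0.090 at the far end stop. It is captive on its rails and only slides; friction about 2 to 4 N. Wooden board 185 x 180 mm, top 44 mm above the table, with a steel latch plate 5 mm thick on its robot side (underside 32, top 37 mm above the table) that has two windows in a row along y.
- window (a point): Centre of the big window of the latch plate, 50 mm long and 50 mm wide, at the plate's top, 37 mm above the table. The catch stands in it at the start. Moves with the board, axes as the track. Its +y edge, 25 mm from this point, is the edge that a fingertip in the window can push.
- window2 (a point): Centre of the second window of the latch plate, 47 mm long (y) and 50 mm wide, at the plate's top; 93 mm from the first window on its -y side. Moves with the board; at the far end of the travel it lies over the catch, which springs up in it.
- catch (a joint): How far the spring catch is pressed, m: 0 up, 0.024 bottomed; about 3 N to start, 9 N at the bottom. Up, it blocks the board (2 mm of play); the board is free once the catch is below the plate, from 0.015 on. When the board has moved on over it, the plate itself keeps it down at about 0.015 until the second window arrives.
- catch_top (a point): Centre of the top of the orange catch, a block 34 mm (x) by 40 mm (y, along the slide) that does not move sideways; 47 mm above the table when up (10 mm above the plate), 23 mm when bottomed.
- mask: Clay mask, grey-brown, leather-hard, about 115 x 155 mm and 45 mm high, 0.35 kg, lying loose face up on the board; origin at the centre of its underside, about 155 mm in x from the line of the windows. Not to be touched.
- slip_bottle: White bottle with a blue band, 64 mm across, 150 mm tall, standing near the track's +y end; origin at the centre of its foot. Bystander.
- clay_lump: Dark lump of clay, 80 mm across, 56 mm high; origin at the centre of its underside. Bystander, on the -y side of the track.
- clay_disc: Pale flat clay disc, 70 mm across, 10 mm thick; origin at the centre of its underside. Bystander, on the -y side of the track.
- clay_knife: Modelling knife lying on the table, wooden handle with a green band, about 180 mm long, 12 mm thick, along its x axis; origin at the middle of the underside of its handle. Bystander, near the track's +y end.

How it is judged:
By the outcome, as a careful person would: the job done as asked, in the order asked, and still so for the second after the job is handed in, with the robot touching nothing.
It also fails if it takes over 35 s, if anything falls off the work surface, if the arm or the gripper's body presses on something with over 40 N, if the wrist force passes 120 N, or if a joint passes its speed limit or range.

## Working session

There is one attempt and no reset: what is moved stays moved. The work goes in short steps, Python scripts to look and compute and a tool call to move; the robot and the scene stay as the last step left them, time stands still between calls to the robot, and variables do not carry over. Pictures are saved under pics/ and viewed, at most 10 in all, crops included, and the job is handed in when it is done.

Besides the shell and the picture viewer there is one more tool, called after "Call:" by a JSON object that holds its "api" and its "payload". jog_arm: Moves the arm, as the interface text tells. Its arguments: {"type":"object","properties":{"deltas":{"type":"array"},"newtons":{"type":"number"}},"required":["deltas"]}

```bash
mkdir -p pics; cat > h.py <<'E'
import numpy as np, cv2
from station import bot
from scipy.spatial.transform import Rotation as R
def rot(a):
    a=np.array(a)
    return a if a.shape==(3,3) else R.from_quat(a,scalar_first=True).as_matrix()
def ray(c,u,v,z):
    d=rot(c["attitude"])@np.linalg.inv(c["K"])@np.array([u,v,1.]); e=np.array(c["eye"])
    return e+d*(z-e[2])/d[2]
def blob(img,lo,hi,n=3,amin=30):
    m=cv2.inRange(cv2.cvtColor(img,cv2.COLOR_RGB2HSV),lo,hi)
    cs,_=cv2.findContours(m,cv2.RETR_EXTERNAL,cv2.CHAIN_APPROX_NONE)
    return sorted([c for c in cs if cv2.contourArea(c)>amin],key=cv2.contourArea)[::-1][:n]
E
python3 - <<'E'
from h import *
o=bot.get_obs(); print(o["eef_pos"],o["tool_rot"],bot.tip_reach,o["t"],o["contact_force"])
for n in("top","scene"):
    c=bot.read_camera(n); print(n,c["eye"],c["attitude"],np.array(c["K"]).tolist())
    cv2.imwrite(f"pics/{n}0.png",c["img"][:,:,::-1])
    for b in blob(c["img"],(5,150,120),(20,255,255)):
        r=cv2.minAreaRect(b);print(r); print([ray(c,*p,.047).round(4).tolist() for p in [r[0],*cv2.boxPoints(r)]])
E
```

```text
[0.20884317 0.64127715 0.25231887] [-8.49828364e-05  1.56745358e-01  9.87638600e-01 -9.38791219e-04] 0.022 0.0 [ 0.24458444  0.05893601 -0.35830137]
top [ 0.53692798 -0.02985533  0.85689891] [ 0.03207077 -0.70060675  0.71274711 -0.01063981] [[420.85368291687706, 0.0, 275.9689907429082], [0.0, 420.85368291687706, 209.14167745251464], [0.0, 0.0, 1.0]]
((288.1100158691406, 241.72999572753906), (21.07178497314453, 17.819091796875), 8.130102157592773)
[[0.5231, -0.028, 0.047], [0.5094, -0.0053, 0.047], [0.5431, -0.0107, 0.047], [0.5368, -0.0506, 0.047], [0.5032, -0.0452, 0.047]]
scene [ 1.14411823 -0.62961585  0.77015126] [-0.39043313  0.85044873  0.32249544 -0.1424627 ] [[461.4493087709221, 0.0, 278.27675351658775], [0.0, 461.4493087709221, 213.31336704191185], [0.0, 0.0, 1.0]]
((247.4000244140625, 207.30003356933594), (9.838699340820312, 17.441329956054688), 63.43495178222656)
[[0.5277, -0.0308, 0.047], [0.5083, -0.0456, 0.047], [0.5157, 0.0014, 0.047], [0.547, -0.0159, 0.047], [0.5391, -0.0616, 0.047]]
```

View pics/top0.png

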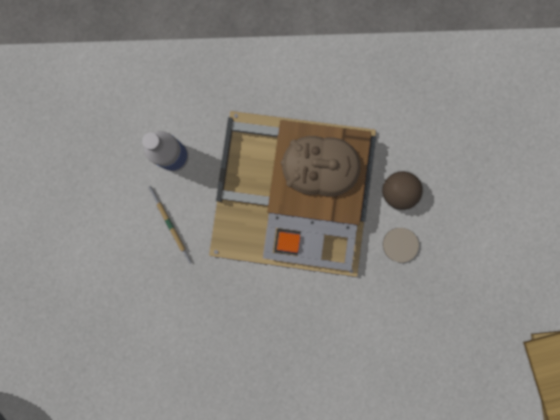

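View pics/scene0.png

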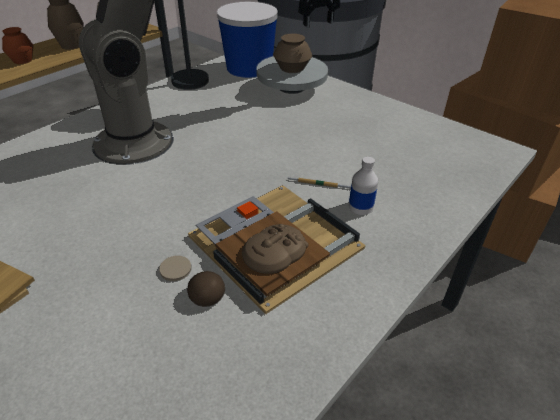

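The top view shows the orange catch at (288,242) in the grey latch plate. The second window is to its right at about (336,248), on the −y side. Bottle and knife are to the left, lump and disc to the right. The scene view agrees. Next I get the yaw from the base corners and approach.

```bash
python3 - <<'E'
from h import *
c=bot.read_camera("top")
P=[ray(c,u,v,.012)[:2] for u,v in [(211,255),(360,275),(376,132),(234,112)]]
for i in range(4):
    d=P[i]-P[i-1]; print(P[i].round(4),np.hypot(*d).round(4),np.degrees(np.arctan2(d[1],d[0])).round(2))
print("centre",np.mean(P,0))
th=np.radians(-8); ex=np.array([np.cos(th),np.sin(th)]);ey=np.array([-ex[1],ex[0]])
print("catch from base centre",np.mean(P,0)-.1*ex-.006*ey)
E
```

```text
[0.4984 0.1274] 0.2948 170.37
[ 0.4545 -0.1691] 0.2997 -98.41
[ 0.7407 -0.2093] 0.2889 -8.0
[0.789  0.0781] 0.2914 80.45
centre [ 0.62064651 -0.04322233]
catch from base centre [ 0.52078467 -0.03524663]
```

Call:
{"api": "jog_arm", "payload": {"deltas": [[0.016,-0.034,0,0,0,-0.07,0],[0.016,-0.034,0,0,0,-0.07,0],[0.016,-0.034,0,0,0,-0.07,0],[0.016,-0.034,0,0,0,-0.07,0],[0.016,-0.034,0,0,0,-0.07,0],[0.016,-0.034,0,0,0,-0.07,0],[0.016,-0.034,0,0,0,-0.07,0],[0.016,-0.034,0,0,0,-0.07,0],[0.016,-0.034,0,0,0,-0.07,0],[0.016,-0.034,0,0,0,-0.07,0]], "newtons": 40}}

```text
t: 1.15
eef_pos: [0.3693, 0.3003, 0.2533]
tool_rot: [-0.0, 0.487, 0.873, 0.0]
contact_force: [0.6, 0.7, 0.3]
gripper_width: 0.0
grasp_force: 0.0
```

Call:
{"api": "jog_arm", "payload": {"deltas": [[0.015,-0.033,0,0,0,-0.071,0],[0.015,-0.033,0,0,0,-0.071,0],[0.015,-0.033,0,0,0,-0.071,0],[0.015,-0.033,0,0,0,-0.071,0],[0.015,-0.033,0,0,0,-0.071,0],[0.015,-0.033,0,0,0,-0.071,0],[0.015,-0.033,-0.01,0,0,-0.071,0],[0.015,-0.033,-0.02,0,0,-0.071,0],[0.015,-0.033,-0.02,0,0,-0.071,0],[0.017,-0.033,-0.02,0,0,-0.071,0]]}}

```text
t: 2.15
eef_pos: [0.5212, -0.0293, 0.1826]
tool_rot: [-0.0, 0.76, 0.65, 0.0]
contact_force: [1.3, 0.7, 1.2]
gripper_width: 0.001
grasp_force: 0.0
```

```bash
python3 - <<'E'
from h import *
o=bot.get_obs(); print(o["eef_pos"],o["tool_rot"],o["contact_force"])
c=bot.read_camera("wrist"); print(c["eye"])
cv2.imwrite("pics/w1.png",c["img"][:,:,::-1])
for b in blob(c["img"],(5,150,100),(20,255,255),2):
    r=cv2.minAreaRect(b);print(r); print([ray(c,*p,.047).round(4).tolist() for p in [r[0],*cv2.boxPoints(r)]])
E
```

```text
[ 0.52123846 -0.02933051  0.18259255] [-4.23538034e-05  7.60188390e-01  6.49702685e-01  1.77717738e-04] [1.34953635 0.72719611 1.2238113 ]
[0.5341288  0.04668457 0.30270927]
((284.5, 205.0), (54.0, 43.0), 90.0)
[[0.5253, -0.0266, 0.047], [0.5125, -0.0033, 0.047], [0.5443, -0.0083, 0.047], [0.5386, -0.051, 0.047], [0.5052, -0.0458, 0.047]]
```

View pics/w1.png

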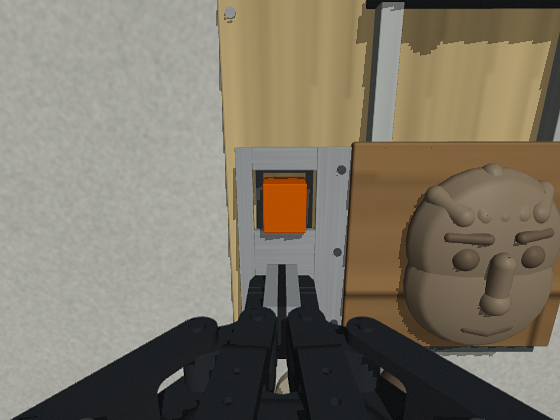

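The wrist view shows the catch at (284,205) inside its window (255–316, 170–230), with the track axes square to the image. All three estimates agree at about (0.524, −0.028). I'll go down over it, slightly to the +y side.

Call:
{"api": "jog_arm", "payload": {"deltas": [[0.0035,0.006,-0.02,0,0,0,0],[0,0,-0.03,0,0,0,0],[0,0,-0.03,0,0,0,0],[0,0,-0.02,0,0,0,0],[0,0,-0.01,0,0,0,0],[0,0,-0.006,0,0,0,0],[0,0,-0.004,0,0,0,0],[0,0,0,0,0,0,0]]}}

```text
t: 3.0
eef_pos: [0.5243, -0.0221, 0.0636]
tool_rot: [-0.0, 0.759, 0.651, -0.0]
contact_force: [-2.4, 0.3, 3.8]
gripper_width: -0.001
grasp_force: 2.0
```

Call:
{"api": "jog_arm", "payload": {"deltas": [[0,0,-0.004,0,0,0,0],[0,0,-0.004,0,0,0,0],[0,0,-0.004,0,0,0,0],[0,0,-0.003,0,0,0,0],[0,0,0,0,0,0,0]]}}

```text
t: 3.5
eef_pos: [0.525, -0.0221, 0.0491]
tool_rot: [0.0, 0.759, 0.651, 0.001]
contact_force: [-3.2, 0.2, 8.0]
gripper_width: 0.001
grasp_force: 3.8
```

```bash
python3 - <<'E'
from h import *
c=bot.read_camera("wrist")
cv2.imwrite("pics/w2.png",c["img"][:,:,::-1]); print(bot.get_obs()["contact_force"])
E
```

```text
[-3.33951095  0.69602957  7.92083892]
```

View pics/w2.png

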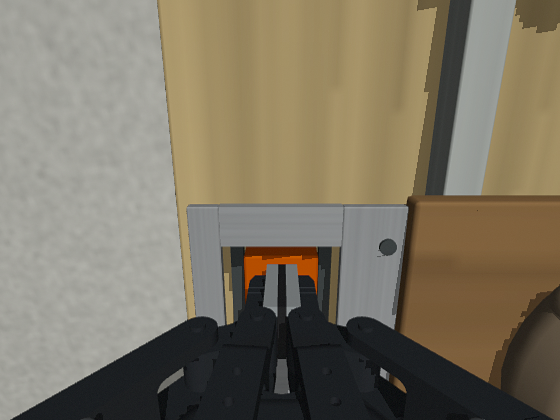

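The catch is about 20 mm down at 8 N and the tip stands clear inside the window. The window's +y edge is at row 245. Now I push gently along track +y.

Call:
{"api": "jog_arm", "payload": {"deltas": [[0.0005,0.003,0,0,0,0,0],[0.0005,0.003,0,0,0,0,0],[0.0005,0.003,0,0,0,0,0],[0.0005,0.003,0,0,0,0,0],[0.0005,0.003,0,0,0,0,0],[0.0005,0.003,0,0,0,0,0],[0.0005,0.003,0,0,0,0,0],[0.0005,0.003,0,0,0,0,0]]}}

```text
t: 4.35
eef_pos: [0.53, -0.0009, 0.0498]
tool_rot: [0.002, 0.76, 0.65, 0.001]
contact_force: [-0.7, -0.8, 6.8]
gripper_width: 0.001
grasp_force: 5.7
```

```bash
python3 - <<'E'
from h import *
c=bot.read_camera("wrist")
cv2.imwrite("pics/w3.png",c["img"][:,:,::-1]); print(bot.get_obs()["contact_force"])
E
```

```text
[-0.77413941 -0.35453098  7.0709082 ]
```

View pics/w3.png

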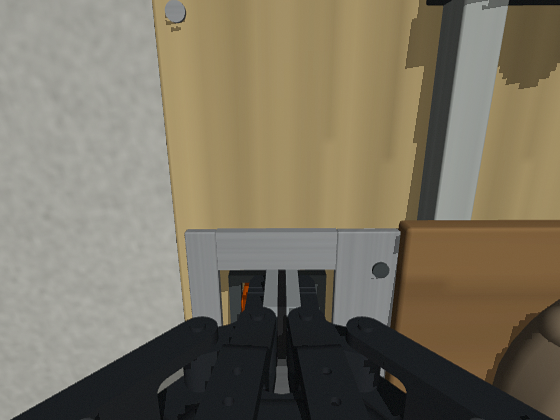

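The board has moved about 10 mm: the plate's +y edge in view shifted 11 mm against a 21 mm tip travel. The tip is still in the window and the plate now overlaps the catch. I continue.

Call:
{"api": "jog_arm", "payload": {"deltas": [[0.0006,0.004,-0.001,0,0,0,0],[0.0008,0.005,0,0,0,0,0],[0.0008,0.005,0,0,0,0,0],[0.0008,0.005,0,0,0,0,0],[0.0008,0.005,0,0,0,0,0],[0.0008,0.005,0,0,0,0,0],[0.0008,0.005,0,0,0,0,0],[0.0008,0.005,0,0,0,0,0],[0.0008,0.005,0,0,0,0,0],[0.0006,0.004,0,0,0,0,0]]}}

```text
t: 5.4
eef_pos: [0.5376, 0.048, 0.0485]
tool_rot: [0.002, 0.76, 0.65, 0.001]
contact_force: [-0.4, -4.9, 4.6]
gripper_width: -0.001
grasp_force: 2.9
```

Call:
{"api": "jog_arm", "payload": {"deltas": [[0.0006,0.004,0,0,0,0,0],[0.0008,0.005,0,0,0,0,0],[0.0008,0.005,0,0,0,0,0],[0.0006,0.004,0,0,0,0,0],[0.0005,0.003,0,0,0,0,0],[0.0005,0.003,0,0,0,0,0],[0,0,0,0,0,0,0]]}}

```text
t: 6.1
eef_pos: [0.5413, 0.0726, 0.0484]
tool_rot: [0.002, 0.76, 0.65, 0.001]
contact_force: [1.0, -3.6, 2.8]
gripper_width: -0.0
grasp_force: 2.2
```

```bash
python3 - <<'E'
from h import *
c=bot.read_camera("top")
cv2.imwrite("pics/t4.png",cv2.resize(c["img"][80:300,120:440,::-1],None,fx=2.4,fy=2.4)); print(bot.get_obs()["contact_force"])
E
```

```text
[ 0.66351619 -6.06043554  3.72071835]
```

View pics/t4.png

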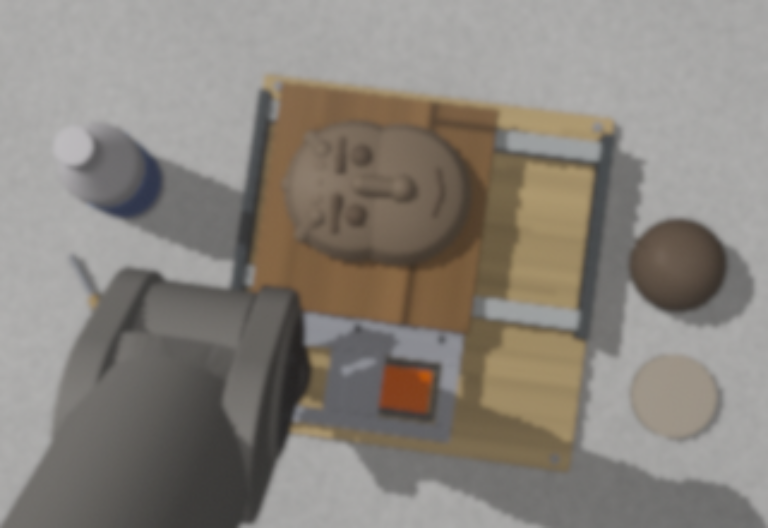

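The catch shows in the second window at crop (408,388) and the board is near the end stop on the left. The mask sits in place. I push on gently to the stop.

Call:
{"api": "jog_arm", "payload": {"deltas": [[0.0003,0.002,0,0,0,0,0],[0.0003,0.002,0,0,0,0,0],[0.0003,0.002,0,0,0,0,0],[0.0002,0.001,0,0,0,0,0],[0,0,0,0,0,0,0]]}}

```text
t: 6.65
eef_pos: [0.5413, 0.0769, 0.0478]
tool_rot: [0.002, 0.76, 0.649, -0.001]
contact_force: [-0.9, -12.1, 6.0]
gripper_width: -0.001
grasp_force: 6.3
```

Call:
{"api": "jog_arm", "payload": {"deltas": [[0.0003,0.002,0,0,0,0,0],[0.0003,0.002,0,0,0,0,0],[0,0,0,0,0,0,0]]}}

```text
t: 6.95
eef_pos: [0.5413, 0.0772, 0.0478]
tool_rot: [0.003, 0.761, 0.648, -0.002]
contact_force: [-2.3, -21.8, 8.9]
gripper_width: 0.001
grasp_force: 10.7
```

That is the hard stop. I back off the edge, then lift clear.

Call:
{"api": "jog_arm", "payload": {"deltas": [[-0.0006,-0.004,0,0,0,0,0],[-0.0008,-0.005,0,0,0,0,0],[-0.0006,-0.004,0,0,0,0,0],[0,0,0.01,0,0,0,0],[0,0,0.02,0,0,0,0],[0,0,0.03,0,0,0,0],[0,0,0.04,0,0,0,0],[0,0,0.04,0,0,0,0],[-0.02,-0.01,0.04,0,0,0,0],[-0.02,-0.01,0.03,0,0,0,0]]}}

```text
t: 7.95
eef_pos: [0.4999, 0.0525, 0.2601]
tool_rot: [0.0, 0.759, 0.651, 0.001]
contact_force: [0.1, 0.1, 1.2]
gripper_width: 0.002
grasp_force: 0.0
```

Call:
{"api": "jog_arm", "payload": {"deltas": [[-0.01,-0.04,0,0,0,0,0],[-0.01,-0.04,0,0,0,0,0],[-0.01,-0.04,0,0,0,0,0],[0,-0.04,0,0,0,0,0],[0,-0.04,0,0,0,0,0],[0,0,0,0,0,0,0]]}}

```text
t: 8.55
eef_pos: [0.4689, -0.1531, 0.2585]
tool_rot: [0.001, 0.762, 0.648, 0.0]
contact_force: [0.9, 1.2, -0.2]
gripper_width: 0.0
grasp_force: 0.0
```

```bash
python3 - <<'E'
from h import *
o=bot.get_obs(); print(o["t"],o["eef_pos"],o["contact_force"],o["joint_vel"])
A=bot.read_camera("top"); B=bot.read_camera("wrist"); S=bot.read_camera("scene")
cv2.imwrite("pics/t5.png",cv2.resize(A["img"][80:300,120:440,::-1],None,fx=2.4,fy=2.4))
cv2.imwrite("pics/s5.png",cv2.resize(S["img"][150:330,150:400,::-1],None,fx=3,fy=3))
cv2.imwrite("pics/w5.png",B["img"][:,:,::-1])
E
```

```text
8.55 [ 0.4688636  -0.15309016  0.25846882] [ 0.90779518  1.15190392 -0.1968044 ] [-0.05568859 -0.00428971 -0.072483    0.01611346 -0.01193314  0.00727761
 -0.08772578]
```

View pics/t5.png

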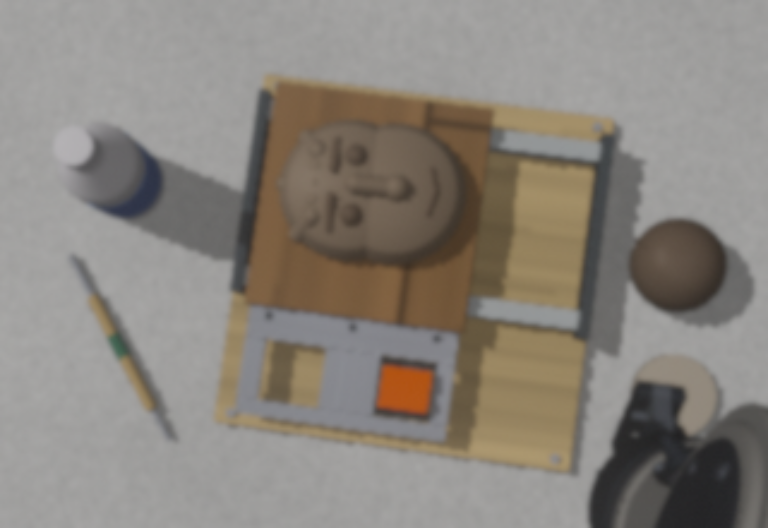

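View pics/s5.png

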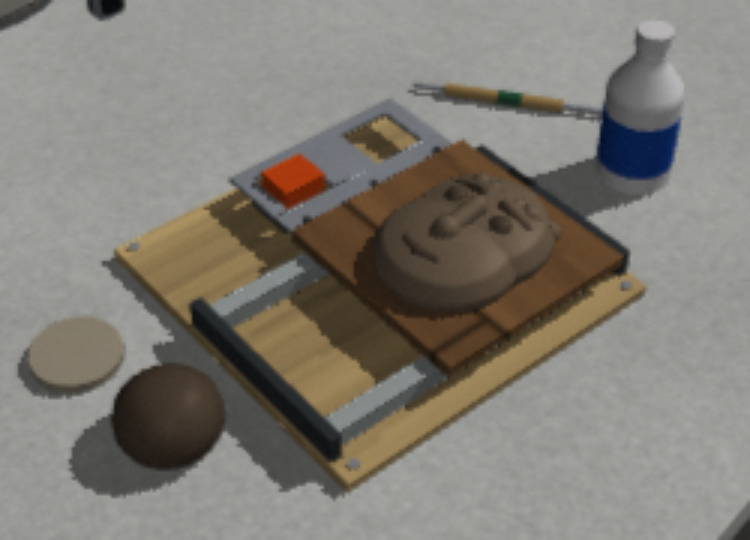

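The board is against the far stop. The catch stands up out of the second window (scene crop (293,180), sides visible above the plate). Mask and bystanders are in place and the hand is clear.

```bash
python3 -c "
from station import bot
print(bot.hand_in())"
```

```text
the job is handed in; nothing more can be done
None
```

The board is at the far end stop with the catch sprung up in the second window. The mask and bystanders look undisturbed in the final pictures, the hand is clear, and the job was handed in at about 9 s.

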